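# Refit the knob of the dosing pump and hold it in to prime

### The arm

A 7-joint arm with a two-finger parallel gripper is mounted at the origin on a cart in front of the work surface, level with it; the furniture and walls round the work are solid. World frame = base frame: x ahead of the robot, y to its left, z up, the work surface at z = 0. Lengths are in m, angles in rad, forces in N, time in s.
With the tool pointing down it reaches from about 0.35 to 0.9 m from the base axis. Payload 8.1 kg.
Tool frame: the origin (TCP) lies midway between the tips of the shut fingers; the grasp point (between the pads) lies 19 mm behind it; z points along the fingers, y is the line along which they close (so a half turn about z gives the same grasp; the last joint's range is limited). The gripper opens to 92 mm and grips with 3 to 60 N. Pads are 19 mm wide; open, the fingers measure 130 mm over their backs; the gripper's body (75 mm by 190 mm) begins 47 mm behind the grasp point.
Start: joints at [1.199, 0.434, 0.025, 1.573, -0.012, 1.134, -0.075], TCP at [0.166, -0.603, 0.227] pointing down, gripper open.
Joint ranges: [-2.62, 2.62], [-0.44, 2.09], [-1.27, 1.32], [0.08, 2.57], [-1.32, 4.46], [0.12, 2], [-2.74, 2.74]. Speed limits (rad/s): [2.22, 2.22, 3.01, 3.01, 3.14, 3.14, 3.14].

### API

Orientations are given as a rotation vector (axis times angle).
In Python, from cell import arm gives the robot as it stands.
- The arm moves only by the tool carry_out, never from a script. Its arguments are lists of equal length, an entry for each row: "claw": the finger opening in cm, from 0 to 9.18; "delta_pos": the shift along the tool's x, y, z in cm, a list of three; "angular": the turn, a rotation vector about the tool's x, y, z in rad, a list of three. In form: {"claw": [claw, ...], "delta_pos": [[dx, dy, dz], ...], "angular": [[ax, ay, az], ...]}. A call has 1 to 20 rows; each row shifts and turns the commanded pose from where the row before left it, along the tool's axes as they then stand; what a row does not reach is not made up. A row lasts 1/10 s, in which the tool goes at most 50 mm and 8.59 degrees, less where a joint would pass 70% of its speed; a pose out of reach is approached as far as the arm can. A call with a gripper value outside its range is refused whole. The fingers move at their own pace and stop on an object; "force" is the grip in N (left out, the last holds). Time passes only in rows, so rows that do not move let the fingers close. It gives the time, the measured TCP pose, the force, the opening and the grip force at its end, in the units of the state.
- arm.observe(): the state, without advancing time (a new reading comes with each control period).
- arm.get_image(name): name is "scene" or "top" or "wrist"; returns a dict with "frame" (384x512x3 uint8, red, green, blue), "mtx" (3x3 intrinsics, pixels), "dist" ([k1, k2, p1, p2, k3] as OpenCV has them; the pictures are not rectified), "T" (4x4, takes a point from camera to world coordinates). Camera axes: x right, y down, z forward; pixel columns grow to the right and rows downward; lengths in m; the calibration is good to about 2 mm. A picture is of the moment at which its call begins. There is no depth.
- arm.sign_off(): hands the job in; it is judged then, once.
Trained networks look in a picture, given as the dict that the camera call returned (one of the last four; its "shot" number tells which), for a name from the list of things; names that differ only in an ending like _2 or _b are one class to them, and where a whole thing is asked for, a point or a joint stands for the part that bears it (a point fixed in the world has none). Each returns a list of dicts, best first, with "conf" (0 to 1); they miss things now and then, are a little off and sometimes report something else, mostly with a low value. They report only what shows in the picture. A call takes as long as a camera call.
- arm.look_for(label, picture): "centre" ([column, row] as shares, 0 to 1, of the picture: columns of its width, rows of its height, amid what is visible of it).
- arm.trace(label, picture): "region" (384x512 bool, what is visible of it) and "centre" ([column, row] as shares, 0 to 1, of the picture: columns of its width, rows of its height, amid what is visible of it).
- arm.place_of(label, picture): "centre" ([column, row] as shares, 0 to 1, of the picture: columns of its width, rows of its height: a listed point, or the origin of a listed thing).
The state is a dict: "clock": time; "joints": joint angles; "dq": joint speeds; "joint_efforts": joint torques, N m; "position": TCP position; "ee_rot": TCP orientation; "force": force on the tool from outside, world axes, zero at the start; "ft_torque": the same for the moment, N m; "width": opening from 0.0 (shut) to 1.0 (fully open); "gripper_force": force on a finger pad.
Only numpy, scipy, OpenCV 4.12 (cv2) and the standard library are available. Lean on these libraries where they do the work, as an engineer would, in place of code of your own. Each camera call takes 0.05 s, during which the arm holds its last target. There are 200 camera calls.

### The job

Slide the blue dosing pump square and flush into the inside of the metal corner stop, so it is backed up before you lean on it. Then pick up the black pointer knob, turn it so that the flat in its bore (on the white pointer's side) meets the flat of the brass D-shaft on the pump, push it fully home without forcing it and press knob and sprung shaft all the way in to prime. Finish while still holding the knob pressed in, the pump upright and flush in its corner, the timer, vials and snips left where they are.

Things in the scene. Friction and masses are not known exactly. Their poses are not given: they have to be found in the camera images.
- corner_stop: Fixed corner of two dark steel angles on the bench, 28 mm high, walls 4 mm thick. Origin: inside corner, at bench level; z up. The far wall runs from it 130 mm along its own -y (the pump's +x face goes against it), the left wall 100 mm along its own -x (for the pump's +y face). Screw flanges 3 mm high reach 22 mm outwards. Yaw within 0.15 rad of the world's axes.
- pump: Loose blue dosing pump on rubber feet, 120 (x) x 140 (y) x 70 mm high, 0.65 to 1.05 kg, too wide to grip; slides when pushed on its sides (3 to 10 N). Origin: centre of underside. Home: axes parallel to corner_stop's, origin at (-60, -70) mm in that frame. On top: spindle at (-15, -20) mm from the centre; round roller head 50 mm across at (+28, +36) mm, up to 84 mm above the bench.
- pump_corner (a point): Lower far-left corner of the pump housing, at (+60, +70, 0) mm in the pump's frame; it meets the corner stop's origin when the pump is home.
- spindle_tip (a point): Centre of the top end of the brass D-shaft, 98 mm above the bench when out. Shaft 14 mm across, standing 28 mm above the pump's top, one flat 2.5 mm from its axis, full length; the top 2 mm is 0.9 mm narrower all round as a lead-in. This frame's x points out of the flat, z up. The shaft is stiff to turn (0.4 N m): turn the knob to the shaft. It lets the knob on within about 0.2 rad of a match.
- prime (a joint): How far the shaft is pressed in, m: 0 = out, 0.005 = fully in. Spring: about 4 N to start, 9 N fully in.
- knob: Loose black pointer knob, 120 g, bore down on the bench. Skirt 50 mm across, 6 mm high; above it a bar grip 46 mm long (x), 22 mm wide (y), top at 30 mm; white line on its +x half. D bore on the axis, 20 mm deep, 15.4 mm across, flat 3.2 mm from the axis on the +x side. Origin: centre of underside. Home: shaft tip 20 mm above the origin, x axes of knob and spindle_tip the same way.
- knob_pointer (a point): Outer end of the white pointer line, on top of the knob: (+23, 0, 30) mm in the knob's frame.
- timer: Bystander: white kitchen-style timer 64x70x21 mm lying on the bench; origin at the centre of its underside.
- vial_1: Bystander: small standing vial with black cap, 25 mm across, 64 mm high; origin at the centre of its underside.
- vial_2: Bystander: small standing vial with white cap, 25 mm across, 64 mm high; origin at the centre of its underside.
- snips: Bystander: orange-handled snips lying on the bench, 34x159x13 mm; origin at the centre of its underside.

How it is judged:
On the way, in this order (a step that is already met when the one before it is completed fails the run):
1. the pump stands square and flush in the corner stop (x of pump_corner in the frame of corner_stop between -0.003 and 0.003 m and y of pump_corner in the frame of corner_stop between -0.003 and 0.003 m and angle between the x axis of pump and the x axis of corner_stop, either way round below 0.025 rad and angle between pump's own z axis and vertical below 0.05 rad), for 0.2 s.
2. the knob is fully home on the shaft, flat to flat (x of knob in the frame of spindle_tip between -0.002 and 0.002 m and y of knob in the frame of spindle_tip between -0.002 and 0.002 m and z of knob in the frame of spindle_tip below -0.018 m and x of knob_pointer in the frame of spindle_tip above 0.019 m and angle between knob's own z axis and vertical below 0.1 rad and angle between the x axis of knob and the x axis of spindle_tip, either way round below 0.3 rad), for 0.2 s.
At the end, for the whole second after the job is handed in: Pump flush in the corner (3 mm along each wall, 0.025 rad) and upright; knob home on the shaft (tip at least 18 mm into the bore, 2 mm off axis, pointer on the flat's side, 0.3 rad), upright; shaft pressed in more than 3.5 of 5 mm by the fingers on the knob through the last second (all of step 1 and all of step 2 and value of joint prime above 0.0035 m and contact force between the fingers and knob above 3 N); the arm keeps its last pose, push and grip.
It fails at once if the pump is tipped by more than 0.15 rad (angle between pump's own z axis and vertical above 0.15 rad).
It fails at once if the timer, a vial or the snips are moved more than 30 mm or a vial is tipped (distance of any of timer, vial_1, vial_2, snips from where it was at the start of the episode above 0.03 m or angle between any of vial_1, vial_2's own z axis and vertical above 0.5 rad).
It fails at once if the knob is forced against the shaft or pump with more than 50 N (contact force between knob and pump above 50 N).
It also fails if it takes over 67 s, if anything falls off the work surface, if the arm or the gripper's body presses on something with over 40 N, if the wrist force passes 120 N, or if a joint passes its speed limit or range.

## Working session

There is one attempt and no reset: what is moved stays moved. The work goes in short steps, Python scripts to look and compute and a tool call to move; the robot and the scene stay as the last step left them, time stands still between calls to the robot, and variables do not carry over. Pictures are saved under pics/ and viewed, at most 12 in all, crops included, and the job is handed in when it is done.

Besides the shell and the picture viewer there is one more tool, called after ">>>" by a JSON object that holds its "fn" and its "kwargs". carry_out: Moves the arm, as the interface text tells. Its arguments: {"type":"object","properties":{"claw":{"type":"array","items":{"type":"number"}},"delta_pos":{"type":"array","items":{"type":"array","items":{"type":"number"}}},"angular":{"type":"array","items":{"type":"array","items":{"type":"number"}}},"force":{"type":"number"}},"required":["claw","delta_pos","angular"]}

```bash
mkdir -p pics; cat > h.py <<'E'
import numpy as np, cv2
from cell import arm
from scipy.spatial.transform import Rotation as R
def ray(p,uv):
    K,d,T=np.array(p["mtx"]),np.array(p["dist"]),np.array(p["T"])
    n=cv2.undistortPoints(np.array([[uv]],float),K,d)[0,0]
    return T[:3,3],T[:3,:3]@np.r_[n,1]
def at(p,uv,z):
    o,v=ray(p,uv); return o+v*(z-o[2])/v[2]
def proj(p,X):
    T=np.linalg.inv(np.array(p["T"])); X=np.atleast_2d(X)@T[:3,:3].T+T[:3,3]
    return cv2.projectPoints(X,np.zeros(3),np.zeros(3),np.array(p["mtx"]),np.array(p["dist"]))[0][:,0]
def px(c): return np.array(c)*[512,384]
def save(p,n): cv2.imwrite(f"pics/{n}.png",p["frame"][:,:,::-1])
E
python3 - <<'E'
from h import *
np.set_printoptions(precision=4,suppress=True)
Z=dict(corner_stop=0,pump=0,pump_corner=0,spindle_tip=.098,knob=0,knob_pointer=.03,timer=0,vial_1=0,snips=0)
ims=[]
for n in("scene","top"):
    p=arm.get_image(n); save(p,n+"0"); ims.append(cv2.cvtColor(p["frame"],cv2.COLOR_RGB2BGR))
    print(n,np.array(p["T"])[:3,3])
    for l,z in Z.items():
        for r in arm.place_of(l,p)[:3]:
            u=px(r["centre"]); print(l,round(r["conf"],2),u,at(p,u,z))
s=arm.observe(); print(s)
E
```

```text
scene [-0.0759 -0.3359  0.6963]
corner_stop 0.81 [245.0944 196.9152] [0.6756 0.1027 0.    ]
corner_stop 0.51 [267.4176 223.4112] [ 0.6045 -0.0096  0.    ]
pump 0.56 [265.5232 223.7184] [ 0.6008 -0.0056  0.    ]
spindle_tip 0.63 [272.9984 202.0992] [ 0.5865 -0.0313  0.098 ]
knob 0.64 [349.7984 267.4944] [ 0.5626 -0.2578  0.    ]
knob 0.53 [146.3808 205.5168] [0.5005 0.3308 0.    ]
knob_pointer 0.59 [349.7984 253.5936] [ 0.5777 -0.2479  0.03  ]
timer 0.88 [335.9232 226.0992] [ 0.6875 -0.1793  0.    ]
vial_1 0.76 [375.6032 237.312 ] [ 0.6979 -0.2866  0.    ]
vial_1 0.72 [396.5952 266.304 ] [ 0.6227 -0.3577  0.    ]
top [ 0.4337 -0.0129  1.4956]
corner_stop 0.9 [217.8048 166.0032] [0.6896 0.1012 0.    ]
pump 0.81 [250.5216 194.6112] [ 0.5927 -0.0105  0.    ]
knob 0.71 [325.888  209.0112] [ 0.5456 -0.2652  0.    ]
knob_pointer 0.43 [320.9216 199.104 ] [ 0.5762 -0.2439  0.03  ]
knob_pointer 0.27 [324.4032 209.3184] [ 0.5423 -0.2552  0.03  ]
timer 0.88 [296.192  167.0016] [ 0.6882 -0.1651  0.    ]
timer 0.63 [326.0928 204.5952] [ 0.5606 -0.266   0.    ]
vial_1 0.66 [332.5952 168.192 ] [ 0.6853 -0.2896  0.    ]
vial_1 0.56 [354.304  180.5184] [ 0.6435 -0.3635  0.    ]
snips 0.64 [325.12  208.704] [ 0.5467 -0.2626  0.    ]
snips 0.52 [153.4976 223.7952] [0.492  0.3147 0.    ]
snips 0.15 [352.4096 182.5152] [ 0.6366 -0.3569  0.    ]
{'clock': 1.0, 'joints': array([ 1.1994,  0.4345,  0.025 ,  1.5732, -0.0116,  1.134 , -0.0751]), 'dq': array([ 0.0013, -0.0015,  0.0008, -0.0001,  0.0015,  0.0008, -0.    ]), 'joint_efforts': array([ -0.0005, -66.7651,   0.9836, -31.4802,  -0.0608,   0.0328,
         0.    ]), 'position': array([ 0.166 , -0.6026,  0.2267]), 'ee_rot': array([ 3.1132,  0.4209, -0.    ]), 'force': array([ 0.2548, -0.2935, -0.3794]), 'ft_torque': array([ 0.0051, -0.0157,  0.0341]), 'gripper_force': 0.0, 'width': 1.000704230311445}
```

```bash
python3 -c "
import cv2
for n in('scene0','top0'):
  i=cv2.imread(f'pics/{n}.png'); cv2.imwrite(f'pics/{n}b.png',cv2.resize(i,(800,600),interpolation=cv2.INTER_CUBIC))"
```

```text
(no output)
```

View pics/top0b.png

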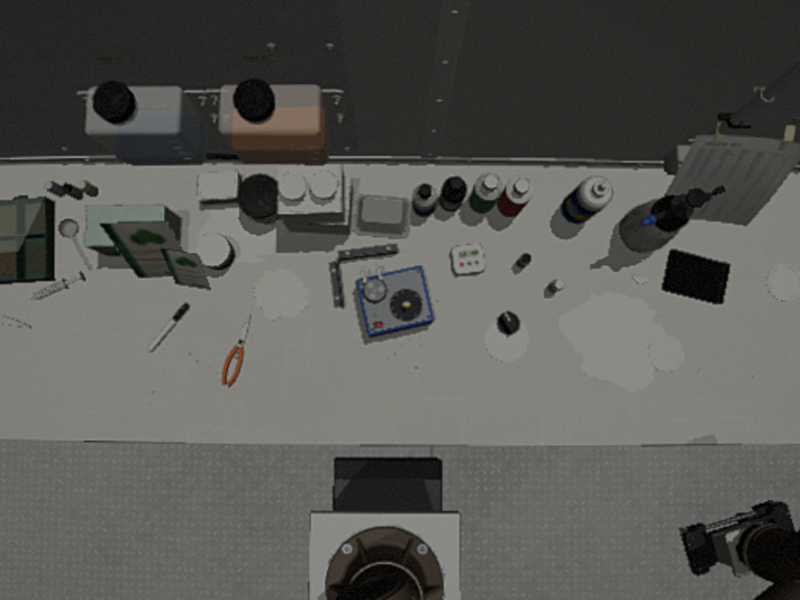

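View pics/scene0b.png

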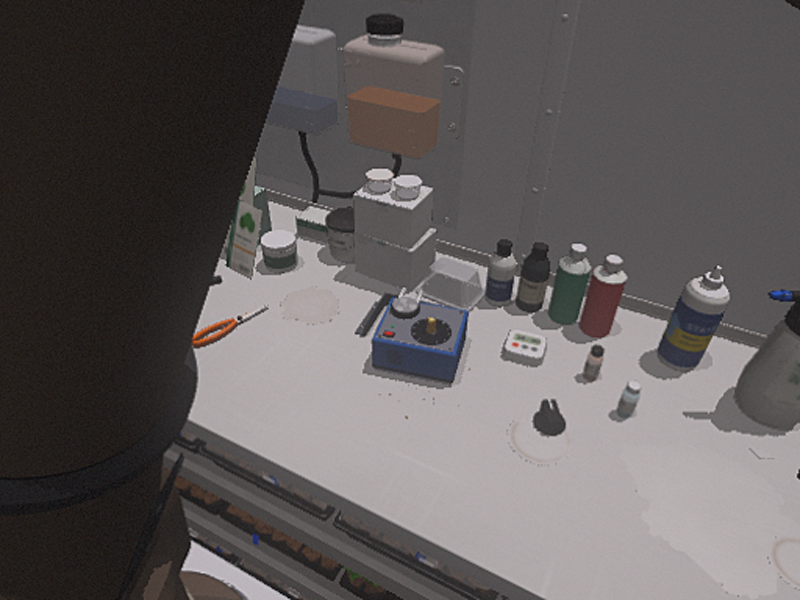

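The top view shows the pump at about (395,300) in the 800 px view, a few cm from the corner stop (inside corner about (340,260)). The knob is at (508,323), with the timer and vials beyond it. I'll move the wrist camera over the pump.

>>> {"fn": "carry_out", "kwargs": {"claw": [9,9,9,9,9,9,9,9,9,9,9,9,9,9,9,9,9,9,9], "delta_pos": [[1.2,-1.1,-1],[2.5,-2.4,-1],[2.5,-2.4,-1],[2.5,-2.4,-1],[2.5,-2.4,-1],[2.5,-2.4,-1],[2.5,-2.4,-1],[2.5,-2.4,-1],[2.5,-2.4,-1],[2.5,-2.4,-1],[2.5,-2.4,-1],[2.5,-2.4,0],[2.5,-2.4,0],[2.5,-2.4,0],[2.5,-2.4,0],[2.5,-2.4,0],[2.5,-2.4,0],[0,0,0],[0,0,0]], "angular": [[0,0,0],[0,0,0],[0,0,0],[0,0,0],[0,0,0],[0,0,0],[0,0,0],[0,0,0],[0,0,0],[0,0,0],[0,0,0],[0,0,0],[0,0,0],[0,0,0],[0,0,0],[0,0,0],[0,0,0],[0,0,0],[0,0,0]]}}

```text
clock: 2.9
position: [0.4582, -0.1111, 0.3371]
ee_rot: [3.112, 0.425, 0.0]
force: [-0.4, -0.2, -0.3]
width: 0.981
gripper_force: 0.0
```

```bash
python3 - <<'E'
from h import *
np.set_printoptions(precision=4,suppress=True)
Z=dict(corner_stop=0,pump=0,pump_corner=0,spindle_tip=.098,knob=0,knob_pointer=.03)
p=arm.get_image("wrist"); save(p,"w1"); cv2.imwrite("pics/w1b.png",cv2.resize(p["frame"][:,:,::-1],(800,600),interpolation=cv2.INTER_CUBIC))
print(np.array(p["T"]))
for l,z in Z.items():
    for r in arm.place_of(l,p)[:3]:
        u=px(r["centre"]); print(l,round(r["conf"],2),u,at(p,u,z))
s=arm.observe(); print(s["position"],s["ee_rot"],s["clock"],s["joints"])
E
```

```text
[[ 0.2673 -0.9213 -0.2824  0.5354]
 [-0.9636 -0.2551 -0.08   -0.0899]
 [ 0.0017  0.2935 -0.956   0.4945]
 [ 0.      0.      0.      1.    ]]
pump 0.55 [226.816  45.888] [ 0.598 -0.019  0.   ]
spindle_tip 0.7 [374.784  104.4096] [ 0.5701 -0.2316  0.098 ]
spindle_tip 0.43 [232.8064  46.0032] [ 0.5874 -0.0401  0.098 ]
knob 0.65 [368.0256 119.1168] [ 0.5546 -0.2648  0.    ]
knob_pointer 0.85 [376.6784 102.9888] [ 0.5787 -0.2579  0.03  ]
[ 0.458  -0.113   0.3368] [ 3.1133  0.4186 -0.    ] 3.25 [ 0.4618  0.1315 -0.3758  1.7255  0.0503  1.294  -1.2284]
```

View pics/w1b.png

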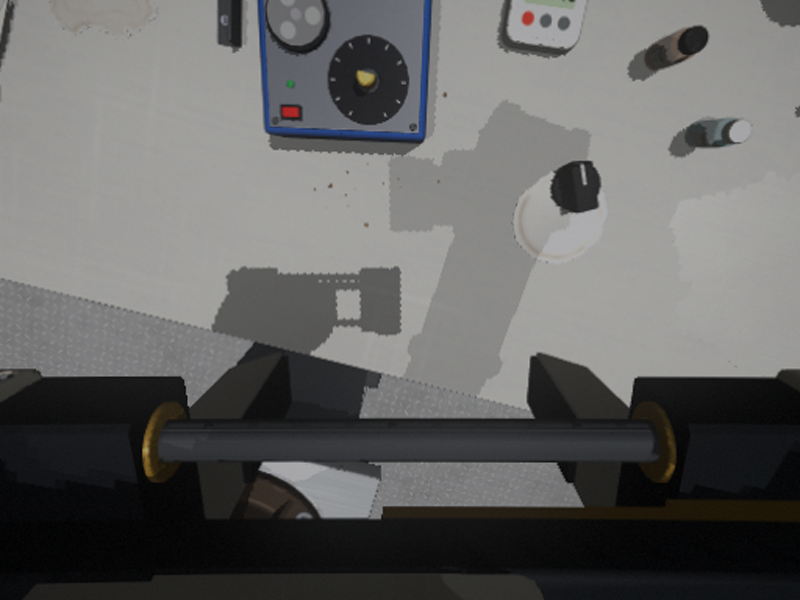

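The wrist picture cuts off the corner stop at the top. The pump spans (265–430, 0–135) in the 800 px view, with the shaft at (365,78) and the knob at (577,187). I'll shift the camera forward.

>>> {"fn": "carry_out", "kwargs": {"claw": [9,9,9,9,9,9,9], "delta_pos": [[2.5,-0.4,0],[2.5,-0.4,0],[2.5,-0.4,0],[2.5,-0.4,0],[2.5,-0.4,0],[0,0,0],[0,0,0]], "angular": [[0,0,0],[0,0,0],[0,0,0],[0,0,0],[0,0,0],[0,0,0],[0,0,0]]}}

```text
clock: 3.95
position: [0.5733, -0.0601, 0.3363]
ee_rot: [-3.113, -0.421, 0.002]
force: [-0.1, -0.2, 0.1]
width: 0.978
gripper_force: 0.0
```

```bash
cat > look.py <<'E'
from h import *
import sys
np.set_printoptions(precision=4,suppress=True)
Z=dict(corner_stop=0,pump=0,pump_corner=0,spindle_tip=.098,knob=0,knob_pointer=.03)
n=sys.argv[1]
p=arm.get_image("wrist"); save(p,n); cv2.imwrite(f"pics/{n}b.png",cv2.resize(p["frame"][:,:,::-1],(800,600),interpolation=cv2.INTER_CUBIC))
import pickle; pickle.dump(p,open(n+".pkl","wb"))
for l,z in Z.items():
    for r in arm.place_of(l,p)[:3]:
        u=px(r["centre"]); print(l,round(r["conf"],2),u,at(p,u,z))
s=arm.observe(); print(s["position"],s["ee_rot"],s["clock"],s["joints"])
E
python3 look.py w2
```

```text
corner_stop 0.75 [177.1008  53.9136] [0.6819 0.1018 0.    ]
corner_stop 0.29 [370.8928 190.1184] [ 0.5579 -0.2626  0.    ]
pump 0.63 [244.3776 128.2176] [ 0.6022 -0.0239 -0.    ]
spindle_tip 0.45 [250.112  146.8032] [ 0.5903 -0.0403  0.098 ]
knob 0.77 [373.504  191.8848] [ 0.5561 -0.2681  0.    ]
knob_pointer 0.67 [375.7056 182.016 ] [ 0.5784 -0.2514  0.03  ]
[ 0.5731 -0.0604  0.337 ] [3.113  0.4197 0.0005] 4.3 [ 0.3068  0.3202 -0.404   1.493   0.1275  1.354  -1.4091]
```

View pics/w2b.png

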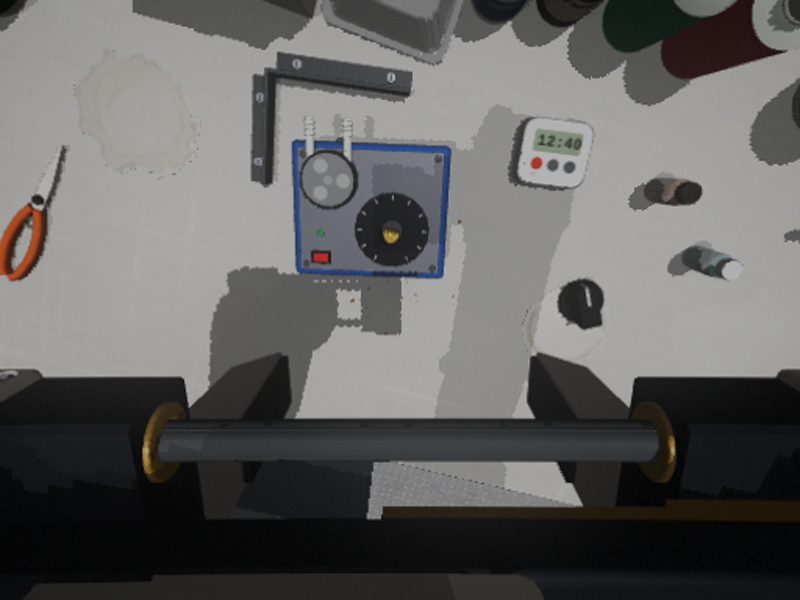

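```bash
python3 - <<'E'
from h import *
import pickle
np.set_printoptions(precision=4,suppress=True)
p=pickle.load(open("w2.pkl","rb")); print(np.array(p["T"])[:3,3])
s=.64
f=lambda u,v,z:at(p,(np.array([u,v])+.5)*s-.5,z)[:2]
c=[f(*q,.07) for q in((293,142),(450,148),(442,276),(297,272))]
for q in c:print(q)
print("ctr",np.mean(c,0)); yaw=lambda d:np.arctan2(d[1],d[0])
for a,b in((3,0),(2,1)):print(yaw(c[a]*-1+c[b]),np.linalg.norm(c[a]-c[b]))
for a,b in((1,0),(2,3)):print(yaw(c[b]-c[a])-np.pi/2,np.linalg.norm(c[a]-c[b]))
g=p["frame"]; cr=np.hstack([cv2.resize(g[25:125,150:275],(500,400),interpolation=cv2.INTER_CUBIC),cv2.resize(g[130:165,235:270],(300,400),interpolation=cv2.INTER_CUBIC)])
cv2.imwrite("pics/c2.png",cr[:,:,::-1])
kn=[at(p,u,0.03)[:2] for u in ((.64*586,.64*285),(.64*589,.64*304))]; print("ptr line",kn,yaw(kn[0]-kn[1]))
E
```

```text
[ 0.6508 -0.0391  0.4936]
[0.6367 0.0605]
[ 0.6681 -0.0719]
[ 0.5565 -0.0979]
[0.524  0.0348]
ctr [ 0.5963 -0.0186]
0.2244451412326801 0.11554016310075127
0.22921772002333565 0.1146537515097242
0.23326217459202914 0.13608507399268369
0.23972328079024474 0.13664292377151838
ptr line [array([ 0.5775, -0.2506]), array([ 0.559 , -0.2613])] 0.5265722375170825
```

View pics/c2.png

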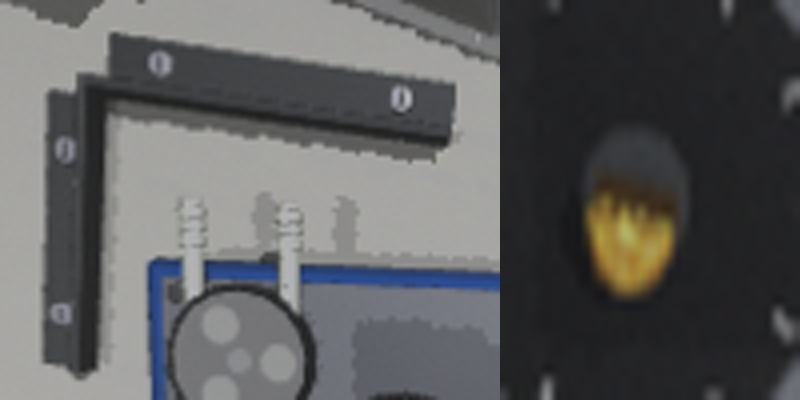

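The left part of the crop shows the wall's inner faces meeting at about (107,100), with the far wall's foot running to (447,146) and the left wall's foot to (96,365). The shaft (right part) is too coarse to read the flat, so I'll look closer after the pump is home.

```bash
python3 - <<'E'
from h import *
import pickle
np.set_printoptions(precision=4,suppress=True)
p=pickle.load(open("w2.pkl","rb"))
f=lambda u,v,z:at(p,(150+u/4,25+v/4),z)[:2]
C,A,B=f(107,100,0),f(447,146,0),f(96,365,0)
y=lambda d:np.arctan2(d[1],d[0])
print(C,A,B,y(C-A)-np.pi/2,np.linalg.norm(C-A),y(C-B),np.linalg.norm(C-B))
for ps in(.12,.14,.16):
    M=R.from_euler('z',ps).as_matrix()[:2,:2]
    home=C+M@[-.06,-.07]; d=home-np.array([.5963,-.0186]); print(ps,home,"shift world",d,"in stop frame",M.T@d)
E
```

```text
[0.6871 0.1033] [ 0.7062 -0.0248] [0.5903 0.0903] 0.1480669675541295 0.12952308045653704 0.13382385979410819 0.09767335881889046
0.12 [0.6359 0.0266] shift world [0.0396 0.0452] in stop frame [0.0447 0.0402]
0.14 [0.6374 0.0256] shift world [0.0411 0.0442] in stop frame [0.0469 0.038 ]
0.16 [0.639  0.0246] shift world [0.0427 0.0432] in stop frame [0.049  0.0359]
```

>>> {"fn": "carry_out", "kwargs": {"claw": [8,8,8,8,8,8,8,8,8,8,8,8,8,8], "delta_pos": [[0,0,0],[-1.6,-0.95,1],[-1.6,-0.95,2],[-1.6,-0.95,3],[-1.6,-0.95,3.5],[0,0,3.5],[0,0,3.5],[0,0,3.5],[0,0,3.5],[0,0,3.5],[0,0,3.5],[0,0,2],[0,0,1],[0,0,0]], "angular": [[0,0,0.126],[0,0,0],[0,0,0],[0,0,0],[0,0,0],[0,0,0],[0,0,0],[0,0,0],[0,0,0],[0,0,0],[0,0,0],[0,0,0],[0,0,0],[0,0,0]]}}

```text
clock: 5.7
position: [0.5043, -0.0316, 0.0016]
ee_rot: [3.133, 0.224, -0.001]
force: [-0.2, -0.1, 0.3]
width: 0.873
gripper_force: 0.0
```

>>> {"fn": "carry_out", "kwargs": {"claw": [8,8,8,8,8,8,8,8,8,8,8,8,8,8,8,8,8,8,8], "delta_pos": [[0,0,-1.3],[0.5,0,0],[0.5,0,0],[0.3,0,0],[0.3,0,0],[0.3,0,0],[0.4,0,0],[0.4,0,0],[0.4,0,0],[0.4,0,0],[0.4,0,0],[0.4,0,0],[0.4,0,0],[0.4,0,0],[0.4,0,0],[0.3,0,0],[0.2,0,0],[0.1,0,0],[0,0,0]], "angular": [[0,0,0],[0,0,0],[0,0,0],[0,0,0],[0,0,0],[0,0,0],[0,0,0],[0,0,0],[0,0,0],[0,0,0],[0,0,0],[0,0,0],[0,0,0],[0,0,0],[0,0,0],[0,0,0],[0,0,0],[0,0,0],[0,0,0]]}}

```text
clock: 7.6
position: [0.563, -0.0232, 0.0141]
ee_rot: [3.133, 0.224, -0.007]
force: [-5.9, -1.4, 4.4]
width: 0.872
gripper_force: 3.4
```

```bash
cat > st.py <<'E'
from h import *
np.set_printoptions(precision=4,suppress=True)
C=np.array([.6871,.1033]); M=R.from_euler('z',.142).as_matrix()[:2,:2]
s=arm.observe(); print("stop frame mm",1000*M.T@(s["position"][:2]-C),s["position"],"yaw",2*np.arctan2(s["ee_rot"][1],s["ee_rot"][0]),s["force"],s["clock"],s["joints"][6])
p=arm.get_image("top")
for l,z in dict(pump=0,spindle_tip=.098,corner_stop=0).items():
    for r in arm.place_of(l,p)[:2]: X=at(p,px(r["centre"]),z)[:2]; print(l,r["conf"],X,1000*M.T@(X-C))
E
python3 st.py
```

```text
stop frame mm [-140.7529 -107.6175] [ 0.563  -0.0232  0.0141] yaw 0.1425362942818938 [-5.8704 -1.4495  4.4271] 7.6 -1.7540104547879762
pump 0.7 [ 0.639  -0.0152] [ -64.3868 -110.508 ]
corner_stop 0.84 [0.6958 0.1045] [ 8.7802 -0.0807]
```

>>> {"fn": "carry_out", "kwargs": {"claw": [8,8,8,8,8,8,7,7,7,7,7,7,7,7,7,7,7,7], "delta_pos": [[0.2,0,0],[0.2,0,0],[0.2,0,0],[0,0,0],[-1,0,0],[-1,0,0],[0,0,-2],[0,0,-3],[0,0,-3],[0,0,-3],[0,0,-1],[0,0,0],[0,0,0],[0,0,0],[0,0,0],[0,0,0],[0,0,0],[0,0,0]], "angular": [[0,0,0],[0,0,0],[0,0,0],[0,0,0],[0,0,0],[0,0,0],[0,0,0],[0,0,-0.1428],[0,0,-0.1428],[0,0,-0.1428],[0,0,-0.1428],[0,0,-0.1428],[0,0,-0.1428],[0,0,-0.1428],[0,0,-0.1428],[0,0,-0.1428],[0,0,-0.1428],[0,0,-0.1428]]}}

```text
clock: 9.6
position: [0.5506, -0.0249, 0.1345]
ee_rot: [2.05, 2.38, -0.001]
force: [0.7, -0.2, -0.1]
width: 0.762
gripper_force: 0.0
```

```bash
python3 st.py
```

```text
stop frame mm [-153.3167 -107.5787] [ 0.5506 -0.0249  0.1345] yaw 1.719524883242018 [ 0.6805 -0.2217 -0.1445] 9.6 -0.322835155922245
pump 0.72 [ 0.6326 -0.0213] [ -71.562 -115.647]
spindle_tip 0.52 [ 0.5412 -0.2506] [-194.4926 -329.7014]
corner_stop 0.57 [0.6885 0.105 ] [1.6676 1.5261]
```

>>> {"fn": "carry_out", "kwargs": {"claw": [7,7,7,7,7,7,7,7,7,7,7], "delta_pos": [[-1.2,1.2,0],[-2.2,2.2,0],[-2.2,2.2,0],[-2.2,2.2,0],[-1.1,1.1,0],[0,0,2],[0,0,3],[0,0,3],[0,0,3],[0,0,1],[0,0,0]], "angular": [[0,0,0],[0,0,0],[0,0,0],[0,0,0],[0,0,0],[0,0,0],[0,0,0],[0,0,0],[0,0,0],[0,0,0],[0,0,0]]}}

```text
clock: 10.9
position: [0.6509, -0.1, 0.0135]
ee_rot: [-2.058, -2.371, 0.003]
force: [-0.1, -0.5, 0.6]
width: 0.763
gripper_force: 0.0
```

>>> {"fn": "carry_out", "kwargs": {"claw": [7,7,7,7,7,7,7,7,7,7,7,7,7,7,7], "delta_pos": [[0.3,0,0],[0.3,0,0],[0.3,0,0],[0.3,0,0],[0.3,0,0],[0.3,0,0],[0.3,0,0],[0.3,0,0],[0.3,0,0],[0.3,0,0],[0.3,0,0],[0.3,0,0],[0.3,0,0],[0.3,0,0],[0,0,0]], "angular": [[0,0,0],[0,0,0],[0,0,0],[0,0,0],[0,0,0],[0,0,0],[0,0,0],[0,0,0],[0,0,0],[0,0,0],[0,0,0],[0,0,0],[0,0,0],[0,0,0],[0,0,0]]}}

```text
clock: 12.4
position: [0.6472, -0.0594, 0.0163]
ee_rot: [2.057, 2.371, 0.001]
force: [1.2, -4.1, 4.2]
width: 0.761
gripper_force: 2.3
```

```bash
python3 st.py
```

```text
stop frame mm [ -62.5404 -155.4019] [ 0.6472 -0.0594  0.0163] yaw 1.712349423045145 [ 1.1849 -4.0941  4.1796] 12.4 -0.33581187240166094
pump 0.71 [0.6334 0.0192] [-65.0763 -75.6439]
corner_stop 0.72 [0.6883 0.1073] [1.7108 3.7989]
```

>>> {"fn": "carry_out", "kwargs": {"claw": [7,7,7,7,7,7], "delta_pos": [[0.2,0,0],[0.2,0,0],[0.2,0,0],[0.1,0,0],[0.1,0,0],[0,0,0]], "angular": [[0,0,0],[0,0,0],[0,0,0],[0,0,0],[0,0,0],[0,0,0]]}}

```text
clock: 13.2
position: [0.6461, -0.0538, 0.0157]
ee_rot: [2.057, 2.369, -0.002]
force: [2.0, -10.7, 5.1]
width: 0.761
gripper_force: 5.6
```

```bash
python3 st.py
```

```text
stop frame mm [ -62.8203 -149.7261] [ 0.6461 -0.0538  0.0157] yaw 1.7115256332666167 [  2.038  -10.6504   5.0954] 13.2 -0.34841338943151834
pump 0.96 [0.6374 0.0234] [-60.4925 -72.0645]
spindle_tip 0.23 [ 0.6241 -0.3395] [-125.0697 -429.4079]
corner_stop 0.57 [0.6944 0.1123] [8.5262 7.8416]
```

>>> {"fn": "carry_out", "kwargs": {"claw": [7,7,7,7,8,8,8,8,8,8,8,8,8,8,8,8,8,8,8], "delta_pos": [[0.2,0,0],[0.1,0,0],[0,0,0],[-0.8,0,0],[-1.2,0,0],[0,0,-2],[0,0,-3],[0,0,-3],[0,0,-3],[0,0,-1],[0,0,0],[0,0,0],[0,0,0],[0,0,0],[0,0,0],[0,0,0],[0,0,0],[0,0,0],[0,0,0]], "angular": [[0,0,0],[0,0,0],[0,0,0],[0,0,0],[0,0,0],[0,0,0],[0,0,0],[0,0,0.1428],[0,0,0.1428],[0,0,0.1428],[0,0,0.1428],[0,0,0.1428],[0,0,0.1428],[0,0,0.1428],[0,0,0.1428],[0,0,0.1428],[0,0,0.1428],[0,0,0.1428],[0,0,0]]}}

```text
clock: 15.3
position: [0.6472, -0.0667, 0.1346]
ee_rot: [-3.133, -0.222, 0.001]
force: [0.0, -0.2, 0.1]
width: 0.874
gripper_force: 0.0
```

```bash
python3 st.py
```

```text
stop frame mm [ -63.5829 -162.6401] [ 0.6472 -0.0667  0.1346] yaw -6.141668666113466 [ 0.0425 -0.2044  0.0908] 15.3 -1.5968776309739825
pump 0.96 [0.6391 0.0238] [-58.7575 -71.9466]
spindle_tip 0.48 [0.6177 0.0276] [-79.4561 -65.1206]
spindle_tip 0.33 [ 0.6707 -0.1762] [ -55.749  -274.3766]
corner_stop 0.81 [0.6851 0.1066] [-1.5251  3.5096]
```

>>> {"fn": "carry_out", "kwargs": {"claw": [8,8,8,8,8,8,8,8,8,8,8,8,8,8,8,8,8], "delta_pos": [[-1.5,-1.5,0],[-2.5,-2.6,0],[-2.5,-2.6,0],[-2.6,-2.6,0],[0,0,2],[0,0,3],[0,0,3],[0,0,3],[0,0,1],[0.4,0,0],[0.4,0,0],[0.4,0,0],[0.4,0,0],[0.3,0,0],[0.3,0,0],[0.2,0,0],[0,0,0]], "angular": [[0,0,0],[0,0,0],[0,0,0],[0,0,0],[0,0,0],[0,0,0],[0,0,0],[0,0,0],[0,0,0],[0,0,0],[0,0,0],[0,0,0],[0,0,0],[0,0,0],[0,0,0],[0,0,0],[0,0,0]]}}

```text
clock: 17.2
position: [0.5661, 0.0145, 0.0146]
ee_rot: [3.133, 0.224, -0.005]
force: [-5.7, -1.8, 4.3]
width: 0.868
gripper_force: 3.2
```

```bash
python3 st.py
```

```text
stop frame mm [-132.3659  -70.7547] [0.5661 0.0145 0.0146] yaw 0.1426982196382085 [-5.6663 -1.7984  4.282 ] 17.2 -1.8265572850755707
pump 0.92 [0.6377 0.0383] [-58.0989 -57.3608]
corner_stop 0.77 [0.692  0.1016] [ 4.6039 -2.3536]
```

>>> {"fn": "carry_out", "kwargs": {"claw": [8,8,8,8,8,8], "delta_pos": [[0.2,0,0],[0.2,0,0],[0.2,0,0],[0.1,0,0],[0.1,0,0],[0,0,0]], "angular": [[0,0,0],[0,0,0],[0,0,0],[0,0,0],[0,0,0],[0,0,0]]}}

```text
clock: 18.0
position: [0.5671, 0.0146, 0.0137]
ee_rot: [3.131, 0.224, -0.024]
force: [-29.7, -3.5, 21.0]
width: 0.872
gripper_force: 14.6
```

```bash
python3 st.py
```

```text
stop frame mm [-131.3558  -70.8595] [0.5671 0.0146 0.0137] yaw 0.1426782294296512 [-29.6708  -3.5442  21.018 ] 18.0 -1.824153744758784
pump 0.75 [0.634  0.0301] [-62.9597 -64.924 ]
corner_stop 0.47 [0.694  0.1109] [7.945  6.5127]
```

>>> {"fn": "carry_out", "kwargs": {"claw": [8,8,8,8,8,8,8,8,8,8,8], "delta_pos": [[-0.6,0,0],[-1,0,0],[-1,0,0],[0,0,-2],[0,0.5,-3],[0,0.5,-3],[0,0.5,-3],[0,0.4,-3],[0,0,-3],[0,0,-0.6],[0,0,0]], "angular": [[0,0,0],[0,0,0],[0,0,0],[0,0,0],[0,0,0],[0,0,0],[0,0,0],[0,0,0],[0,0,0],[0,0,0],[0,0,0]]}}

```text
clock: 19.3
position: [0.5532, -0.0063, 0.1918]
ee_rot: [3.133, 0.224, 0.004]
force: [-0.6, -0.4, 0.2]
width: 0.872
gripper_force: 0.0
```

```bash
python3 look.py w3; python3 st.py
```

```text
pump 0.78 [243.8144  91.8144] [0.6402 0.0253 0.    ]
spindle_tip 0.72 [261.12  107.904] [0.6276 0.0041 0.098 ]
knob 0.62 [468.7872 197.9136] [ 0.5555 -0.2646  0.    ]
knob_pointer 0.73 [486.1952 187.0848] [ 0.5769 -0.2559  0.03  ]
knob_pointer 0.6 [466.688  198.7968] [ 0.5607 -0.2395  0.03  ]
[ 0.5522 -0.0063  0.1898] [-3.1335 -0.2243  0.0024] 19.65 [ 0.2163  0.3882 -0.4034  1.7735  0.1753  1.0168 -1.681 ]
stop frame mm [-149.0384  -89.4142] [ 0.5522 -0.0063  0.1898] yaw -6.140293190923614 [-0.4856 -0.1113 -0.4587] 19.65 -1.6810229884422034
corner_stop 0.64 [0.6965 0.101 ] [ 8.9661 -3.6113]
```

View pics/w3b.png

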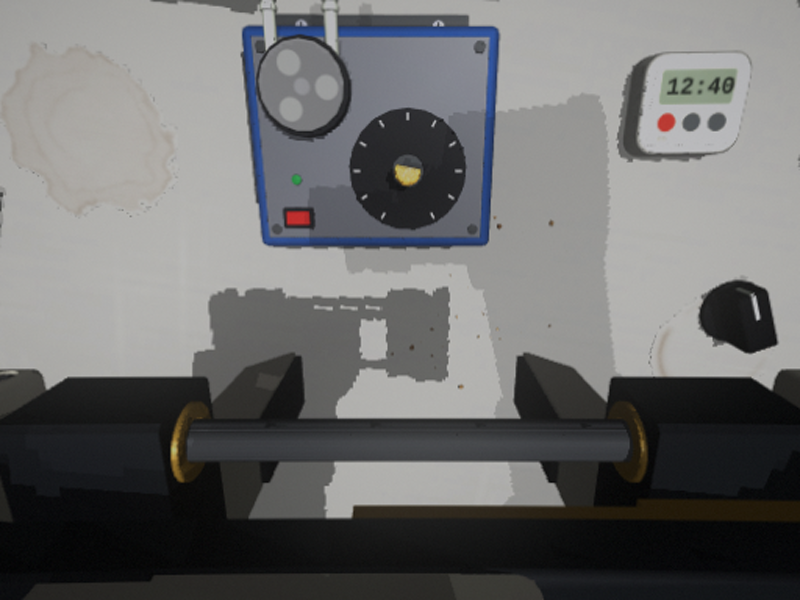

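The pump now looks square against the stop. The shaft tip is at (407,170), with its gold cap below a grey crescent. I'll zoom in and check it against the projected home outline.

```bash
python3 - <<'E'
from h import *
import pickle
np.set_printoptions(precision=4,suppress=True)
p=pickle.load(open("w3.pkl","rb"));s=.64
f=lambda u,v,z:at(p,(np.array([u,v])+.5)*s-.5,z)[:2]
C=np.array([.6871,.1033]); M=R.from_euler('z',.142).as_matrix()[:2,:2]
c=[f(*q,.07) for q in((244,28),(498,27),(487,244),(264,244))]
for q in c:print(1000*M.T@(q-C))
yaw=lambda d:np.arctan2(d[1],d[0])
print("ctr",np.mean(c,0),[yaw(c[b]-c[a]) for a,b in((3,0),(2,1))],[yaw(c[b]-c[a])-np.pi/2 for a,b in((1,0),(2,3))])
print(np.array(p["T"])[:3,3])
i=p["frame"][92:124,245:277]; a=cv2.resize(i,(580,580),interpolation=cv2.INTER_CUBIC)
cv2.imwrite("pics/c3.png",cv2.convertScaleAbs(a[:,:,::-1],alpha=1.6))
E
```

```text
[-2.0161 -2.6076]
[  -1.2444 -137.6565]
[-117.4376 -137.8433]
[-117.4278   -2.0481]
ctr [0.6381 0.0255] [np.float64(0.1371521870578493), np.float64(0.1436075245494808)] [np.float64(0.1477138099212627), np.float64(0.14192756709300447)]
[0.6322 0.0049 0.3495]
```

View pics/c3.png

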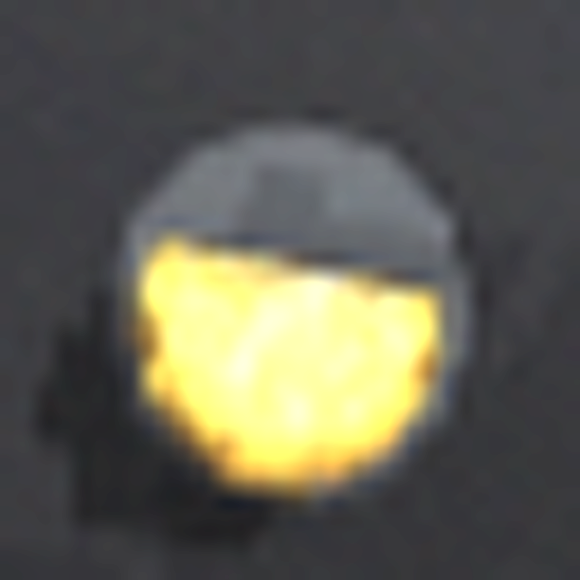

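The flat edge of the shaft runs from (150,235) to (440,290) in the crop, so its normal points up and slightly right. The gold cap's arc reaches down to (270,490).

```bash
python3 - <<'E'
from h import *
import pickle
from scipy.optimize import least_squares
np.set_printoptions(precision=4,suppress=True)
p=pickle.load(open("w3.pkl","rb"))
f=lambda u,v,z=.098:at(p,(245+u/18.125-.5,92+v/18.125-.5),z)[:2]
a,b=f(150,235),f(440,290); d=a-b; n=np.array([d[1],-d[0]])/np.linalg.norm(d); print("flat yaw",np.arctan2(n[1],n[0]),np.linalg.norm(d))
pts=np.array([f(*q) for q in((140,300),(145,390),(185,440),(235,485),(300,490),(370,455),(420,400),(440,340))])
r=least_squares(lambda x:np.hypot(*(pts-x[:2]).T)-x[2],[.626,.004,.007]); print("circle",r.x, "flat dist",n@(a-r.x[:2]),n@(b-r.x[:2]))
# knob from w3 and w2
for q,z in(((.64*756,.64*292),.03),((.64*758,.64*318),.03)): print(at(p,q,z)[:2])
g=p["frame"][165:240,435:512]; h2=pickle.load(open("w2.pkl","rb"))["frame"][170:220,345:400]
o=np.hstack([cv2.resize(g,(400,390),interpolation=cv2.INTER_CUBIC),cv2.resize(h2,(400,390),interpolation=cv2.INTER_CUBIC)])
cv2.imwrite("pics/k.png",cv2.convertScaleAbs(o[:,:,::-1],alpha=2))
E
```

```text
flat yaw -0.0376292116587871 0.013268202750119862
circle [0.626  0.0045 0.0068] flat dist 0.003061638231484071 0.003061638231484071
[ 0.5768 -0.2533]
[ 0.5582 -0.2616]
```

View pics/k.png

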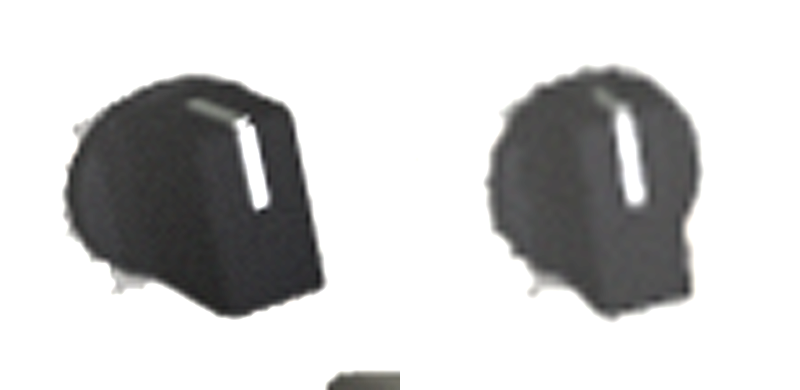

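The pointer line in both crops runs from outer end to inner end, (240,122) to (262,208) on the left and (621,105) to (637,203) on the right. That puts the knob's yaw at about 0.47. I'll hover the camera over the knob to refine it.

>>> {"fn": "carry_out", "kwargs": {"claw": [8,8,8,8,8,8,8,8,8,8,8,8,8], "delta_pos": [[0,0,0],[0,0,0],[0,0,0],[-2.4,2.9,0],[-2.4,2.9,0],[-2.4,2.9,0],[-2.4,2.9,0],[-2.4,2.9,0],[-2.4,2.9,0],[-2.4,2.9,0],[-2.4,2.9,0],[0,0,0],[0,0,0]], "angular": [[0,0,-0.11],[0,0,-0.11],[0,0,-0.108],[0,0,0],[0,0,0],[0,0,0],[0,0,0],[0,0,0],[0,0,0],[0,0,0],[0,0,0],[0,0,0],[0,0,0]]}}

```text
clock: 21.15
position: [0.4863, -0.301, 0.1905]
ee_rot: [-3.056, -0.729, 0.0]
force: [-0.6, 0.3, 0.3]
width: 0.871
gripper_force: 0.0
```

```bash
python3 look.py w4; python3 - <<'E'
from h import *
import pickle
p=pickle.load(open("w4.pkl","rb")); u=proj(p,[.5565,-.2625,.03])[0].astype(int); print(u)
x,y=max(0,u[0]-35),max(0,u[1]-35)
cv2.imwrite("pics/k4.png",cv2.convertScaleAbs(cv2.resize(p["frame"][y:y+70,x:x+70],(560,560),interpolation=cv2.INTER_CUBIC)[:,:,::-1],alpha=2)); print(x,y)
E
```

```text
corner_stop 0.49 [259.8912  80.6016] [ 0.5764 -0.2544  0.    ]
knob 0.62 [259.7888 101.7984] [ 0.5565 -0.2643  0.    ]
knob_pointer 0.57 [256.1024  79.7952] [ 0.5737 -0.2516  0.03  ]
[ 0.4871 -0.2993  0.1908] [3.0544 0.735  0.0003] 21.5 [ 0.7427  0.415  -0.391   1.7276  0.1796  1.0342 -0.8091]
[258 101]
223 66
```

View pics/k4.png

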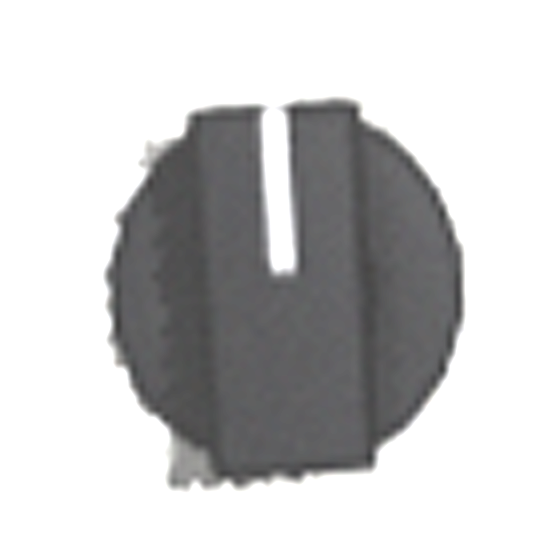

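The knob's top bar shows corners at (193,112), (357,106), (373,465) and (217,467). The pointer line runs from (275,110) to (285,272).

```bash
python3 - <<'E'
from h import *
import pickle
np.set_printoptions(precision=4,suppress=True)
p=pickle.load(open("w4.pkl","rb"))
f=lambda u,v,z=.03:at(p,(223+u/8-.5,66+v/8-.5),z)[:2]
c=[f(*q) for q in((193,112),(357,106),(373,465),(217,467))]
y=lambda d:np.arctan2(d[1],d[0])
k=np.mean(c,0); e=f(275,110)
print("knob",k,"yaw",y(c[0]-c[3]),y(c[1]-c[2]),y(e-f(285,272)),y(c[0]-c[1])-np.pi/2,"ptr dist",np.linalg.norm(e-k),y(e-k))
s=arm.observe(); T=R.from_rotvec(s["ee_rot"]).as_matrix(); d=np.r_[k,.010]-s["position"]; print("tool delta cm",100*T.T@d,"yaw",y(T[:2,0]))
E
```

```text
knob [ 0.5557 -0.2629] yaw 0.5246196832867285 0.5213757244051798 0.5290502287237049 0.5019469307638342 ptr dist 0.021737849831693645 0.5231586896608622
tool delta cm [ 7.7551 -0.1183 18.0855] yaw 0.472264388841964
```

>>> {"fn": "carry_out", "kwargs": {"claw": [5.5,5.5,5.5,5.5,5.5,5.5,5.5,5.5,5.5,5.5,5.5,2,1.5,1.5,1.5,1.5,1.5,1.5,1.5], "delta_pos": [[0,0,0],[2.5,0.09,1],[2.5,0.09,2],[2.75,0.09,3],[0,0,3],[0,0,3],[0,0,3],[0,0,2],[0,0,1.05],[0,0,0],[0,0,0],[0,0,0],[0,0,0],[0,0,0],[0,0,0],[0,0,0],[0,0,0],[0,0,0],[0,0,0]], "angular": [[0,0,-0.05],[0,0,0],[0,0,0],[0,0,0],[0,0,0],[0,0,0],[0,0,0],[0,0,0],[0,0,0],[0,0,0],[0,0,0],[0,0,0],[0,0,0],[0,0,0],[0,0,0],[0,0,0],[0,0,0],[0,0,0],[0,0,0]], "force": 30}}

```text
clock: 23.4
position: [0.5554, -0.264, 0.0105]
ee_rot: [3.036, 0.809, 0.0]
force: [-1.0, 0.1, 5.3]
width: 0.24
gripper_force: 30.0
```

```bash
python3 - <<'E'
from h import *
s=arm.observe(); T=R.from_rotvec(s["ee_rot"]).as_matrix();print(s["position"],s["width"]*92,s["gripper_force"],s["force"],"yaw",np.arctan2(T[1,0],T[0,0]),s["clock"],T)
E
```

```text
[ 0.55540258 -0.26395358  0.01045826] 22.05663481877321 30.000216555199586 [-1.02429619  0.06704025  5.29255425] yaw 0.520757674397211 23.4 [[ 8.67442457e-01  4.97537512e-01  8.92261532e-05]
 [ 4.97537520e-01 -8.67442447e-01 -1.35364401e-04]
 [ 1.00496856e-05  1.61814187e-04 -9.99999987e-01]]
```

>>> {"fn": "carry_out", "kwargs": {"claw": [1.5,1.5,1.5,1.5,1.5,1.5,1.5,1.5,1.5,1.5,1.5,1.5,1.5,1.5,1.5,1.5,1.5,1.5], "delta_pos": [[0,0,-1],[0,0,-2.5],[0,0,-3],[0,0,-3],[0,0,-3],[0,0,0],[0.66,-3,0],[0.66,-3,0],[0.66,-3,0],[0.66,-3,0],[0.66,-3,0],[0.66,-3,0],[0.66,-3,0],[0.66,-3,0],[0.66,-2,0],[0,-1.05,0],[0,0,0],[0,0,0]], "angular": [[0,0,0],[0,0,0],[0,0,0.14],[0,0,0.14],[0,0,0.14],[0,0,0.139],[0,0,0],[0,0,0],[0,0,0],[0,0,0],[0,0,0],[0,0,0],[0,0,0],[0,0,0],[0,0,0],[0,0,0],[0,0,0],[0,0,0]]}}

```text
clock: 25.2
position: [0.6246, 0.0026, 0.1352]
ee_rot: [3.14, -0.062, -0.001]
force: [0.3, -0.6, -0.7]
width: 0.239
gripper_force: 30.0
```

```bash
python3 look.py w5;python3 - <<'E'
from h import *
s=arm.observe(); T=R.from_rotvec(s["ee_rot"]).as_matrix();print(s["position"],s["width"]*92,s["gripper_force"],s["force"],"yaw",np.arctan2(T[1,0],T[0,0]),s["clock"])
d=np.array([.626,.0042,0])-s["position"]; print("tool delta to shaft",100*T.T@d)
E
```

```text
corner_stop 0.96 [151.0912 126.6816] [0.6852 0.1063 0.    ]
pump 0.94 [238.3872 169.3056] [0.6399 0.0248 0.    ]
pump_corner 0.97 [154.3168 125.2992] [0.6864 0.103  0.    ]
pump_corner 0.47 [261.376  234.5856] [0.5667 0.0045 0.    ]
knob 0.96 [261.9904 235.584 ] [0.5655 0.0038 0.    ]
knob_pointer 0.7 [262.1952 219.8016] [0.5963 0.0026 0.03  ]
knob_pointer 0.2 [152.9856 126.1824] [0.6876 0.0936 0.03  ]
[0.625  0.0033 0.1352] [ 3.1407 -0.0617 -0.    ] 25.55 [ 0.0896  0.5366 -0.2663  1.6618  0.1647  0.9653 -1.845 ]
[0.62499199 0.00330808 0.13523494] 21.867282471755868 30.000182195508387 [ 0.09486883 -0.27688792 -1.68711006] yaw -0.03927044030510278 25.55
tool delta to shaft [ 0.09736715 -0.09657027 13.5234687 ]
```

View pics/w5b.png

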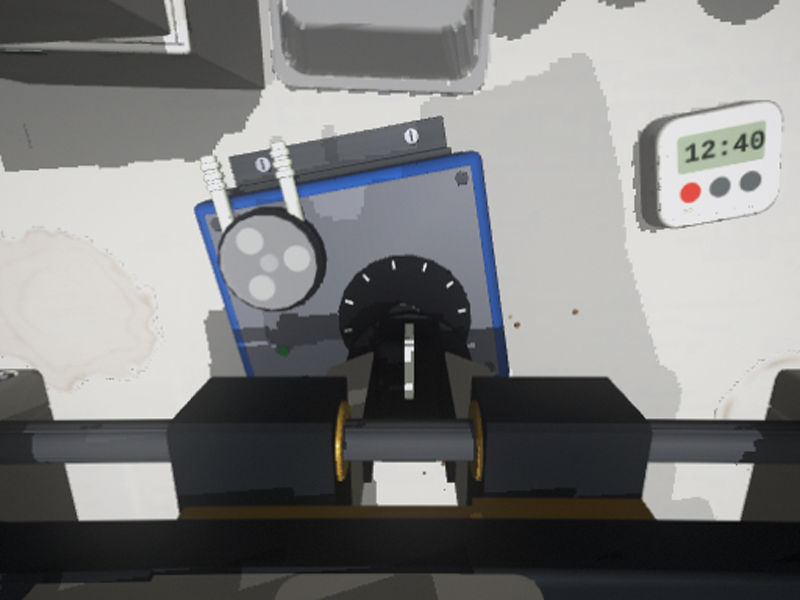

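```bash
python3 - <<'E'
from h import *
import pickle
np.set_printoptions(precision=4,suppress=True)
p=pickle.load(open("w5.pkl","rb")); z=.1352-.0105+.03
for v in(325,330,340,352): X=at(p,(.64*408.5,.64*v),z)[:2]; print(v,X,"centre",X-.023*np.array([.9992,-.0393]))
E
```

```text
325 [0.6542 0.0013] centre [0.6312 0.0022]
330 [0.6525 0.0013] centre [0.6295 0.0022]
340 [0.6491 0.0015] centre [0.6261 0.0024]
352 [0.6449 0.0016] centre [0.6219 0.0025]
```

>>> {"fn": "carry_out", "kwargs": {"claw": [1.5,1.5,1.5,1.5,1.5,1.5,1.5,1.5,1.5,1.5], "delta_pos": [[0.02,-0.09,0.5],[0,0,1],[0,0,0.7],[0,0,0.2],[0,0,0.15],[0,0,0.15],[0,0,0.15],[0,0,0.15],[0,0,0],[0,0,0]], "angular": [[0,0,0],[0,0,0],[0,0,0],[0,0,0],[0,0,0],[0,0,0],[0,0,0],[0,0,0],[0,0,0],[0,0,0]]}}

```text
clock: 26.55
position: [0.6254, 0.005, 0.1053]
ee_rot: [3.141, -0.06, 0.0]
force: [-0.7, 0.1, -1.8]
width: 0.236
gripper_force: 30.0
```

>>> {"fn": "carry_out", "kwargs": {"claw": [1.5,1.5,1.5,1.5,1.5,1.5,1.5], "delta_pos": [[0,0,0.15],[0,0,0.15],[0,0,0.15],[0,0,0.15],[0,0,0.15],[0,0,0.15],[0,0,0]], "angular": [[0,0,0],[0,0,0],[0,0,0],[0,0,0],[0,0,0],[0,0,0],[0,0,0]]}}

```text
clock: 27.25
position: [0.6253, 0.0049, 0.096]
ee_rot: [3.141, -0.06, -0.0]
force: [-0.6, 0.2, -1.7]
width: 0.239
gripper_force: 30.0
```

>>> {"fn": "carry_out", "kwargs": {"claw": [1.5,1.5,1.5,1.5,1.5,1.5,1.5,1.5,1.5], "delta_pos": [[0,0,0.15],[0,0,0.15],[0,0,0.15],[0,0,0.15],[0,0,0.1],[0,0,0.1],[0,0,0],[0,0,0],[0,0,0]], "angular": [[0,0,0],[0,0,0],[0,0,0],[0,0,0],[0,0,0],[0,0,0],[0,0,0],[0,0,0],[0,0,0]]}}

```text
clock: 28.15
position: [0.6253, 0.0049, 0.0884]
ee_rot: [3.141, -0.06, 0.0]
force: [-1.0, -0.0, 1.8]
width: 0.235
gripper_force: 30.0
```

>>> {"fn": "carry_out", "kwargs": {"claw": [1.5,1.5,1.5,1.5,1.5,1.5,1.5,1.5,1.5], "delta_pos": [[0,0,0.1],[0,0,0.1],[0,0,0.1],[0,0,0.1],[0,0,0.1],[0,0,0.1],[0,0,0],[0,0,0],[0,0,0]], "angular": [[0,0,0],[0,0,0],[0,0,0],[0,0,0],[0,0,0],[0,0,0],[0,0,0],[0,0,0],[0,0,0]], "force": 40}}

```text
clock: 29.05
position: [0.6255, 0.005, 0.0832]
ee_rot: [3.141, -0.06, 0.001]
force: [-4.2, -0.4, 11.9]
width: 0.238
gripper_force: 40.0
```

>>> {"fn": "carry_out", "kwargs": {"claw": [1.5,1.5,1.5,1.5,1.5], "delta_pos": [[0,0,0.1],[0,0,0],[0,0,0],[0,0,0],[0,0,0]], "angular": [[0,0,0],[0,0,0],[0,0,0],[0,0,0],[0,0,0]]}}

```text
clock: 29.55
position: [0.6257, 0.005, 0.083]
ee_rot: [3.141, -0.06, 0.002]
force: [-7.0, -1.0, 20.9]
width: 0.237
gripper_force: 40.0
```

```bash
python3 look.py w6
```

```text
corner_stop 0.78 [136.3968 134.7072] [0.684  0.1024 0.    ]
pump 0.89 [237.7216 185.2032] [0.639  0.0242 0.    ]
pump_corner 0.93 [133.3248 126.1056] [0.6907 0.1037 0.    ]
knob 0.84 [262.7072 232.5888] [0.5944 0.0048 0.    ]
knob_pointer 0.93 [261.4784 216.192 ] [0.622  0.0048 0.03  ]
[0.6257 0.005  0.083 ] [ 3.1408 -0.0603  0.0022] 29.9 [ 0.0785  0.5948 -0.255   1.7078  0.188   0.8615 -1.8665]
```

View pics/w6b.png

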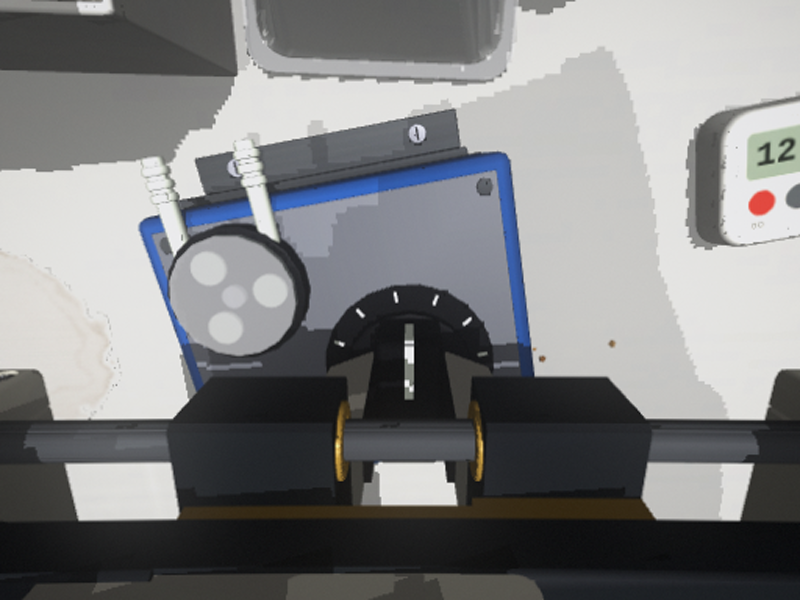

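The knob is down over the dial with its pointer up at (408,330). The pump lies along the far wall, with its top corners at (141,222) and (509,154). I'll run a quick numeric check, then hand in if it holds.

```bash
python3 - <<'E'
from h import *
import pickle
np.set_printoptions(precision=4,suppress=True)
C=np.array([.6871,.1033]); M=R.from_euler('z',.142).as_matrix()[:2,:2]
p=pickle.load(open("w6.pkl","rb"))
a,b=[at(p,(.64*u,.64*v),.07)[:2] for u,v in((141,222),(509,154))]
print(1000*M.T@(a-C),1000*M.T@(b-C),np.arctan2(*(a-b)[::-1])-np.pi/2)
if np.abs(M.T@(a-C)).max()<.005: print(arm.sign_off())
E
```

```text
[-0.5469 -3.4179] [  -0.9613 -138.2731] 0.138926711342523
the job is handed in; nothing more can be done
None
```

I slid the pump square into the corner, seated the knob flat to flat on the shaft, pressed it fully in with about 21 N and handed the job in at about 30 s; my last check put the pump within about 3 mm of the corner, and the verdict was not shown.

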